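Let the carving easel down to its 15-degree notch

TASK

The slab on the ratchet easel is too steep for laying tesserae. First take the blue-capped bottle off the easel's base plate, where it is in the way of the board, and stand it upright on the bench top; then lift the pawl clear of the toothed wheel by its red grip, let the board sink by itself without pushing it, and drop the pawl back so that it holds the board in the 15-degree notch, the last one before flat. Leave the tile nippers and the glass jar where they are.

Things in the scene. Friction and masses are not known exactly. Their poses are not given: they have to be found in the camera images.
- easel: Fixed green bench easel. Origin: bench top, under its 200 x 340 mm base plate (x -115 to 85, y -170 to 170 mm, top at z = 14 mm). x runs along the tilt shaft, away from the robot; y left; z up. Shaft at y = 100, z = 78 mm. Brackets behind the wheel reach z = 158 mm; a rest bar crosses at y = -20 mm, up to z = 66 mm. The board keeps to x > -65, y < 125 mm
- wheel (a point): Centre of the toothed ratchet wheel, on the shaft's end towards the robot: 112 mm across, 12 mm thick, 24 teeth (15 degrees each). It turns with the board. The pawl lies on its top and stops it from turning back; let go between two notches (not within 0.05 rad above the lower one) it slides into the tooth and catches the board at the lower
- easel_board (a joint): Slope of the board, rad: 0 = flat, grows as the free edge (right side) rises. Starts in the 60 or 75 degree notch. Notches 1.309, 1.047, 0.785, 0.524, 0.262 (15 degrees) and 0. With the pawl lifted an oil damper lets it sink by its own weight: 0.05 to 0.15 rad/s when steep, 0.15 to 0.3 near 20 degrees. Can be raised by hand; the pawl clicks over the teeth
- board_edge (a point): Middle of the free edge of the tilting plywood board, on its upper face, 240 mm from the shaft. The board is 130 mm wide along the shaft, 12 mm thick; a pale stone slab is clamped on its upper face, which looks to the left while it is steep
- pawl (a joint): Angle of the pawl, rad: 0 (within 0.02) = nose seated at the root of a tooth, grows as the grip is lifted, stop at 0.75. The nose is clear of the teeth above 0.1; lift to 0.15 to 0.4 and hold it there. It falls back by its own weight (200 g) when let go. Lifting it out of the loaded tooth takes 2 to 5 N
- pawl_grip (a point): Middle of the pawl's red grip: a level round bar, 15 mm thick, 66 mm long, along the easel's x, pointing to the robot, in front of the wheel; 20 mm collar at its front end. With the pawl seated it is at x = -124, y = 180, z = 166 mm of the easel. 60 mm free on either side, 100 mm below. Pinch it from above across its thickness; it turns in the fingers as the pawl swings
- pawl_hinge (a point): Point on the pawl's pivot axis, which is parallel to the easel's x: at x = -124, y = 15, z = 144 mm of the easel. The grip moves about it on a circle of 166 mm radius, up as it is lifted
- glue_bottle: Bottle with a blue cap, 140 mm tall, body 49 x 63 mm, about 130 g; origin at the centre of its underside, z up. The round cap, 49 mm across, spans 111 to 140 mm above the origin. It stands on the base plate near the easel's right end (about x = 0, y = -110 mm of the easel), where it would stop the board at about 25 degrees
- water_jar: Empty glass jar, 62 mm across, 84 mm tall, standing to the left of the easel; origin under its middle. Bystander
- nippers: Red-handled tile nippers, 214 x 70 x 21 mm, lying flat at the right; origin under the middle, long axis y. The bench in front of the wooden case, between them and the easel (about 0.40, -0.16 m), is free. Bystander
Things that resemble listed ones, but are neither listed nor needed, are in the scene too. What is shaped like the glue_bottle but brown or purple is not meant.

How it is judged:
By the outcome, as a careful person would: the job done as asked, in the order asked, and still so for the second after the job is handed in, with the robot touching nothing.
It also fails if it takes over 67 s, if anything falls off the work surface, if the arm or the gripper's body presses on something with over 40 N, if the wrist force passes 120 N, or if a joint passes its speed limit or range.

ROBOT

A 6-joint arm with a two-finger parallel gripper is mounted at the origin on the work surface; the furniture and walls round the work are solid. World frame = base frame: x ahead of the robot, y to its left, z up, the work surface at z = 0. Lengths are in m, angles in rad, forces in N, time in s.
With the tool pointing down it reaches from about 0.35 to 0.85 m from the base axis. Payload 8.1 kg.
Tool frame: the origin (TCP) lies at the very end of the fingers, on their centre line; the grasp point (between the pads) lies 19 mm behind it; z points along the fingers, y is the line along which they close (so a half turn about z gives the same grasp; the last joint's range is limited). The gripper opens to 93 mm and grips with 3 to 60 N. Pads are 15 mm wide; open, the fingers measure 128 mm over their backs; the gripper's body (75 mm by 188 mm) begins 65 mm behind the grasp point.
Start: joints at [1.072, 0.13, 1.488, -0, 1.523, -0.085], TCP at [0.241, 0.549, 0.181] pointing down, gripper open.
Joint ranges: [-2.96, 2.96], [-0.89, 2.26], [0.02, 2.5], [-1.34, 4.48], [0, 2.73], [-2.66, 2.66]. Speed limits (rad/s): [2.39, 2.39, 2.79, 3.14, 3.14, 3.14].

INTERFACE

Orientations are given as a unit quaternion [x, y, z, w].
In Python, from station import r, get_image, order gives the robot as it stands.
- The arm moves only by the tool play_rows, never from a script. Its argument "increments" is one flat list of numbers, 7 for each row, row after row: the turn, a rotation vector about the tool's x, y, z normalised to -1 to 1, where 1 is 180 degrees, then the shift along the tool's x, y, z normalised to -1 to 1, where 1 is 0.2 m, then the gripper command: -1 is shut, 1 is fully open, values between are in proportion. A call has 1 to 5 rows; each row shifts and turns the commanded pose from where the row before left it, along the tool's axes as they then stand; what a row does not reach is not made up. A row lasts 1/10 s, in which the tool goes at most 50 mm and 8.59 degrees, less where a joint would pass 70% of its speed; a pose out of reach is approached as far as the arm can. A call with a number of a shift or a turn outside -1 to 1 is refused whole. A call with a gripper value outside its range is refused whole. The fingers move at their own pace and stop on an object; the grip force is fixed at half the most. Time passes only in rows, so rows that do not move let the fingers close. It gives the time, the measured TCP pose, the force, the opening and the grip force at its end, in the units of the state.
- r.read_state(): the state, without advancing time (a new reading comes with each control period).
- get_image(name): name is "side" or "top" or "wrist"; returns a dict with "pixels" (420x560x3 uint8, blue, green, red), "intrinsics" (3x3 intrinsics, pixels), "R" (3x3) and "t" (3): a world point X has camera coordinates R X + t; the wrist camera has in their place "tool_from_camera" (4x4, takes a point from camera to tool coordinates, whose origin is the TCP and whose axes are the flange's). Camera axes: x right, y down, z forward; pixel columns grow to the right and rows downward; lengths in m; the calibration is good to about 2 mm. The wrist camera is an equidistant fisheye: a pixel r from the principal point sees the ray r / f radians off the axis. A picture is of the moment at which its call begins: read the wrist's pose just before it. There is no depth.
- order.finish_job(): hands the job in; it is judged then, once.
The state is a dict: "time_s": time; "joint_pos": joint angles; "dq": joint speeds; "effort": joint torques, N m; "tcp_pos": TCP position; "ee_rot": TCP orientation; "ft_force": force on the tool from outside, world axes, zero at the start; "torque": the same for the moment, N m; "opening": finger opening in m; "gripper_force": force on a finger pad.
Only numpy, scipy, OpenCV 4.12 (cv2) and the standard library are available. Lean on these libraries where they do the work, as an engineer would, in place of code of your own. Each camera call takes 0.05 s, during which the arm holds its last target. There are 200 camera calls.

## Working session

There is one attempt and no reset: what is moved stays moved. The work goes in short steps, Python scripts to look and compute and a tool call to move; the robot and the scene stay as the last step left them, time stands still between calls to the robot, and variables do not carry over. Pictures are saved under pics/ and viewed, at most 10 in all, crops included, and the job is handed in when it is done.

Besides the shell and the picture viewer there is one more tool, called as a command line: name --argument value ..., lists and objects as JSON in quotes. play_rows: Moves the arm, as the interface text tells. Scaled input: -1 to 1 covers 0.2 m each way for a shift and 180 degrees each way for a turn. Its arguments: {"type":"object","properties":{"increments":{"type":"array","items":{"type":"number","minimum":-1,"maximum":1}}},"required":["increments"]}

```bash
mkdir -p pics; python3 - <<'E'
from station import r,get_image
import cv2,numpy as np
s=r.read_state();print({k:np.round(v,3).tolist() for k,v in s.items()})
for n in("side","top"):
    g=get_image(n);cv2.imwrite(f"pics/{n}0.png",g["pixels"]);np.savez(f"{n}0.npz",**g)
    print(n,np.round(g["intrinsics"],1).tolist(),np.round(g["R"],3).tolist(),np.round(g["t"],3).tolist(), np.round(-g["R"].T@g["t"],3))
E
```

```text
{'time_s': 0.0, 'joint_pos': [1.072, 0.131, 1.489, -0.0, 1.523, -0.085], 'dq': [0.002, 0.0, 0.0, 0.001, -0.0, 0.001], 'effort': [0.002, -55.985, -49.176, 0.077, 0.035, -0.0], 'tcp_pos': [0.241, 0.549, 0.18], 'ee_rot': [0.205, 0.979, -0.001, -0.0], 'ft_force': [-0.517, -0.352, 0.484], 'torque': [0.0, -0.019, 0.015], 'gripper_force': 0.0, 'opening': 0.093}
side [[489.3, 0.0, 278.5], [0.0, 489.3, 212.8], [0.0, 0.0, 1.0]] [[0.976, -0.218, -0.005], [-0.115, -0.495, -0.861], [0.186, 0.841, -0.508]] [-0.353, 0.184, 1.52] [ 0.084 -1.264  0.929]
top [[496.5, 0.0, 282.4], [0.0, 496.5, 201.9], [0.0, 0.0, 1.0]] [[-0.5, -0.866, -0.004], [-0.845, 0.49, -0.213], [0.187, -0.103, -0.977]] [0.229, 0.316, 1.544] [0.093 0.202 1.577]
```

View pics/side0.png

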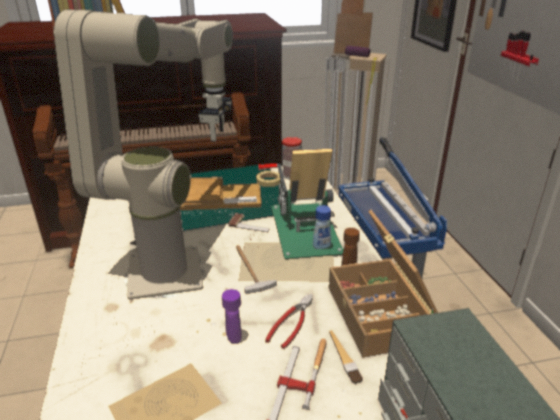

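View pics/top0.png

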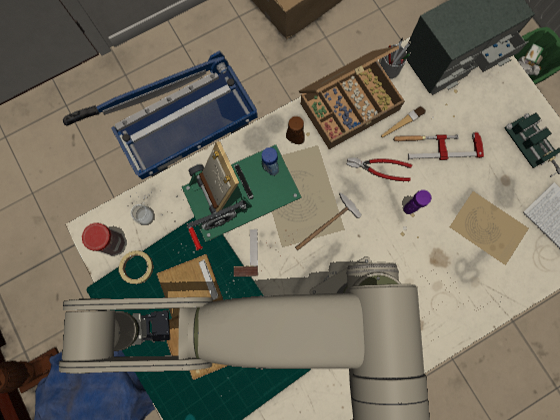

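The side view shows the blue-capped bottle at about (322,225). In the top view its cap is at (270,157), the red grip at (195,238) and the nippers at (378,167). I'll zoom in on the easel.

```bash
cat >h.py <<'E'
import numpy as np,cv2
from scipy.spatial.transform import Rotation as Ro
def load(n): return dict(np.load(n+".npz"))
def cast(g,u,v,z):
    d=g["R"].T@np.linalg.inv(g["intrinsics"])@[u,v,1];c=-g["R"].T@g["t"]
    return c+d*(z-c[2])/d[2]
def ray(g,u,v):
    d=g["R"].T@np.linalg.inv(g["intrinsics"])@[u,v,1];return -g["R"].T@g["t"],d/np.linalg.norm(d)
def tri(a,b):
    A=sum(np.eye(3)-np.outer(d,d) for c,d in(a,b));B=sum((np.eye(3)-np.outer(d,d))@c for c,d in(a,b));return np.linalg.solve(A,B)
def proj(g,X):
    p=g["intrinsics"]@(g["R"]@np.asarray(X)+g["t"]);return p[:2]/p[2]
E
python3 - <<'E'
from h import *
t=cv2.imread("pics/top0.png");s=cv2.imread("pics/side0.png")
a=cv2.resize(t[130:260,170:310],None,fx=4,fy=4,interpolation=2);b=cv2.resize(s[140:260,250:365],None,fx=4,fy=4,interpolation=2)
o=np.zeros((520,560,3),np.uint8)
cv2.imwrite("pics/tc.png",a);cv2.imwrite("pics/sc.png",b)
T=load("top0")
for n,p in dict(c1=(300,197),cap=(270,155)).items(): print(n,cast(T,*p,.014 if n=='c1' else .15).round(3))
E
```

```text
c1 [ 0.378 -0.02   0.014]
cap [0.51  0.012 0.15 ]
```

View pics/tc.png

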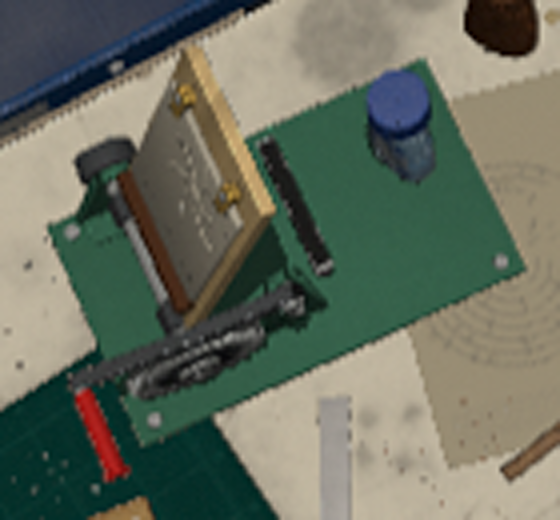

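View pics/sc.png

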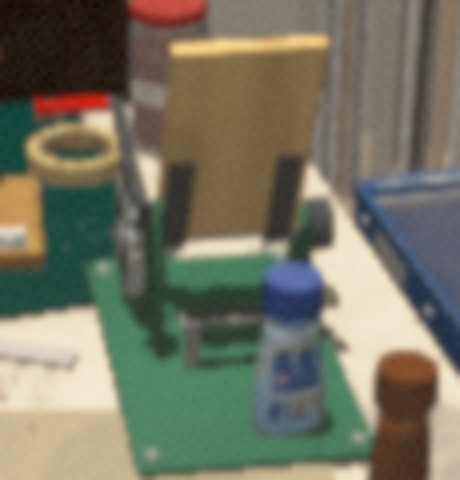

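The top crop shows the plate corners at crop pixels (525,270), (425,60), (48,227) and (145,447). The cap centre is at (398,100), the red grip runs from (85,392) to (116,475), and the bottle stands clear. The side crop shows the cap at (293,290) and the bottle base at (290,425).

```bash
cat >>h.py <<'E'
def easel():
    T=load("top0")
    c=[(525,270),(425,60),(48,227),(145,447)]
    P=np.array([cast(T,u/4+169.6,v/4+129.6,.014) for u,v in c])[:,:2]
    M=np.array([(-.115,-.17),(.085,-.17),(.085,.17),(-.115,.17)])
    A=P-P.mean(0);B=M-M.mean(0);H=B.T@A;th=np.arctan2(H[0,1]-H[1,0],H[0,0]+H[1,1])
    R=np.array([[np.cos(th),-np.sin(th)],[np.sin(th),np.cos(th)]]);t=P.mean(0)-R@M.mean(0)
    return th,R,t,P-(M@R.T+t)
def e2w(p):
    th,R,t,_=easel();return np.r_[R@np.array(p[:2])+t,p[2]]
def w2e(p):
    th,R,t,_=easel();return np.r_[R.T@(np.array(p[:2])-t),p[2]]
E
python3 - <<'E'
from h import *
T=load("top0");S=load("side0")
th,R,t,res=easel();print(np.degrees(th),t,(res*1e3).round(1).tolist())
g=e2w((-.124,.18,.166));print("grip",g.round(4),"proj top",proj(T,g).round(1),"side",proj(S,g).round(1))
cb=[]
for n,G in(("top",T),("side",S)):
    h=cv2.cvtColor(G["pixels"],cv2.COLOR_BGR2HSV)
    x0,x1,y0,y1=(185,215,220,255) if n=="top" else (255,282,155,172)
    m=cv2.inRange(h,(0,150,90),(8,255,255))|cv2.inRange(h,(172,150,90),(180,255,255))
    mm=np.zeros_like(m);mm[y0:y1,x0:x1]=m[y0:y1,x0:x1];v,u=np.nonzero(mm);print(n,"red",len(u),u.min(),u.max(),v.min(),v.max(),u.mean(),v.mean())
    m=cv2.inRange(h,(105,110,50),(125,255,255));mm=np.zeros_like(m)
    x0,x1,y0,y1=(255,285,140,175) if n=="top" else (310,340,200,225)
    mm[y0:y1,x0:x1]=m[y0:y1,x0:x1];v,u=np.nonzero(mm);print(n,"blue",len(u),u.min(),u.max(),v.min(),v.max(),u.mean(),v.mean())
ct=(398/4+169.6,100/4+129.6);print("cap top-face via top",cast(T,*ct,.154), "easel",w2e(cast(T,*ct,.154)).round(4))
cs=(293/4+249.6,290/4+139.6)
b=tri(ray(T,*ct),ray(S,*cs));print("tri",b,w2e(b).round(4))
# board edge middle: side px of top edge
be=tri(ray(T,(190+270)/8+169.6,(48+212)/8+129.6),ray(S,(172+327)/8+249.6,(47+40)/8+139.6));w=w2e(be);print("edge",be,w.round(4),np.degrees(np.arctan2(w[2]-.078,.1-w[1])))
# nippers, jar
print("nip",cast(T,378,167,.01),"jar",cast(T,143,215,.04),"brown",cast(T,295,130,.1),"case corner",cast(T,334,147,.03),cast(T,404,97,.03))
E
```

```text
-4.941548970440106 [0.50262422 0.13422363] [[2.6, 2.9], [-1.8, 1.3], [-1.0, -1.8], [0.2, -2.4]]
grip [0.3946 0.3242 0.166 ] proj top [195.  238.9] side [267.7 167.5]
top red 117 189 201 227 249 194.68376068376068 238.4102564102564
top blue 198 262 276 148 173 269.04545454545456 155.5050505050505
side red 80 258 276 163 168 267.1875 165.1625
side blue 154 316 329 206 219 322.4155844155844 212.92207792207793
cap top-face via top [0.51091103 0.01381175 0.154     ] easel [ 0.0186 -0.1193  0.154 ]
tri [0.51193599 0.01260554 0.14158936] [ 0.0198 -0.1204  0.1416]
edge [0.5059418  0.14100403 0.29907988] [0.0027 0.007  0.2991] 67.19436054887328
nip [ 0.33723235 -0.29301992  0.01      ] jar [0.57091289 0.44148403 0.04      ] brown [ 0.55614138 -0.10383161  0.1       ] case corner [ 0.46351924 -0.19886364  0.03      ] [ 0.49599299 -0.49196982  0.03      ]
```

play_rows --increments '[0,0,0.046,0,0,-0.125,1,0,0,0.046,0,0,-0.125,1,0,0,0.046,0,0,-0.125,1,0,0,0.046,0,0,-0.125,1]'

```text
time_s: 0.5
tcp_pos: [0.241, 0.549, 0.2813]
ee_rot: [0.478, 0.878, -0.001, -0.0]
ft_force: [0.3, 0.3, -0.2]
opening: 0.093
gripper_force: 0.0
```

play_rows --increments '[0,0,0.046,0,0,-0.125,1,0,0,0.046,0,0,-0.125,1,0,0,0.046,0,0,-0.125,1,0,0,0.046,0,0,-0.125,1,0,0,0,0,0,0,1]'

```text
time_s: 1.0
tcp_pos: [0.2418, 0.5503, 0.385]
ee_rot: [0.708, 0.706, 0.003, -0.001]
ft_force: [-0.3, 0.9, 0.5]
opening: 0.0929
gripper_force: 0.0
```

```bash
python3 - <<'E'
from h import *
from station import r
T=load("top0");S=load("side0")
for x in [(.40,-.16,0),(.40,-.16,.14),(.36,-.16,0)]: print(x,proj(T,x).round(0),proj(S,x).round(0))
for a in (75,60,45,30,24,15):
    c=[e2w((x,.1-.24*np.cos(np.radians(a)),.078+.24*np.sin(np.radians(a)))) for x in(-.065,.065)]
    print(a,[proj(S,p).round(0).tolist() for p in c],[proj(T,p).round(0).tolist() for p in c])
s=r.read_state();print(Ro.from_quat(s["ee_rot"]).as_matrix().round(3).tolist(),s["tcp_pos"],s["joint_pos"])
E
```

```text
(0.4, -0.16, 0) [333. 171.] [303. 286.]
(0.4, -0.16, 0.14) [337. 159.] [304. 247.]
(0.36, -0.16, 0) [339. 182.] [290. 288.]
75 [[290.0, 145.0], [329.0, 143.0]] [[226.0, 188.0], [207.0, 146.0]]
60 [[293.0, 159.0], [333.0, 156.0]] [[247.0, 182.0], [228.0, 140.0]]
45 [[295.0, 176.0], [336.0, 174.0]] [[264.0, 178.0], [245.0, 137.0]]
30 [[297.0, 196.0], [338.0, 193.0]] [[277.0, 177.0], [258.0, 138.0]]
24 [[297.0, 204.0], [338.0, 201.0]] [[281.0, 177.0], [262.0, 139.0]]
15 [[298.0, 216.0], [338.0, 213.0]] [[285.0, 179.0], [267.0, 141.0]]
[[0.003, 1.0, 0.003], [1.0, -0.003, 0.005], [0.005, 0.003, -1.0]] [0.24177231 0.55030249 0.38498802] [ 1.07157161e+00  1.41251787e-01  1.10769803e+00 -2.63164283e-05
  1.88672953e+00  1.07439230e+00]
```

play_rows --increments '[0,0,0,-0.18,0.09,0,1,0,0,0,-0.18,0.09,0,1,0,0,0,-0.18,0.09,0,1,0,0,0,-0.18,0.09,0,1,0,0,0,-0.18,0.09,0,1]'

```text
time_s: 1.5
tcp_pos: [0.3315, 0.3678, 0.3792]
ee_rot: [0.705, 0.709, -0.001, -0.0]
ft_force: [0.5, 0.5, 0.1]
opening: 0.0931
gripper_force: 0.0
```

play_rows --increments '[0,0,0,-0.18,0.09,0,1,0,0,0,-0.18,0.09,0,1,0,0,0,-0.18,0.09,0,1,0,0,0,-0.18,0.09,0,1,0,0,0,-0.18,0.09,0,1]'

```text
time_s: 2.0
tcp_pos: [0.4217, 0.1879, 0.3794]
ee_rot: [0.706, 0.709, -0.001, -0.0]
ft_force: [0.5, 0.4, -1.5]
opening: 0.0931
gripper_force: 0.0
```

play_rows --increments '[0,0,0,-0.18,0.09,0,1,0,0,0,-0.18,0.09,0,1,0,0,0,-0.18,0.09,0,1,0,0,0,-0.18,0.09,0,1,0,0,0,-0.18,0.09,0,1]'

```text
time_s: 2.5
tcp_pos: [0.5119, 0.008, 0.3793]
ee_rot: [0.706, 0.709, -0.001, -0.001]
ft_force: [0.6, 1.0, 0.1]
opening: 0.0934
gripper_force: 0.0
```

```bash
python3 - <<'E'
from h import *
from station import r,get_image
T=load("top0");S=load("side0")
f=lambda p,o:(p[0]/4+o[0]-.4,p[1]/4+o[1]-.4)
def pl(G,a,b,o): return np.cross(ray(G,*f(a,o))[1],ray(G,*f(b,o))[1])
th,R,t,_=easel()
for tb in [(190,320),(200,318),(183,322)]:
  for sb in [(163,235),(166,240)]:
    d=np.cross(pl(T,(273,212),tb,(170,130)),pl(S,(172,50),sb,(250,140)));d/=np.linalg.norm(d);d*=np.sign(d[2]);e=R.T@d[:2];print(e.round(2),d[2].round(2),np.degrees(np.arctan2(d[2],-e[1])).round(1))
s=r.read_state();g=get_image("wrist");print(s["tcp_pos"],s["ee_rot"],s["joint_pos"]);cv2.imwrite("pics/w1.png",g["pixels"]);print(g["intrinsics"],g["tool_from_camera"])
E
```

```text
[-0.04 -0.38] 0.93 67.8
[-0.04 -0.36] 0.93 68.7
[-0.03 -0.35] 0.94 69.7
[-0.04 -0.33] 0.94 70.5
[-0.04 -0.4 ] 0.92 66.6
[-0.05 -0.38] 0.92 67.5
[0.51186322 0.00800388 0.3793497 ] [ 7.05645048e-01  7.08564961e-01 -5.24044453e-04 -6.99028380e-04] [-8.46253939e-02 -9.75632478e-02  1.36036421e+00  1.01611833e-04
  1.88053631e+00 -8.87238909e-02]
[[325.1922621    0.         274.46873278]
 [  0.         325.1922621  205.11007401]
 [  0.           0.           1.        ]] [[ 1.45302358e-03 -9.71017646e-01 -2.39003390e-01  6.52345848e-02]
 [ 9.99998206e-01  1.70138130e-03 -8.32834615e-04 -5.26486087e-04]
 [ 1.21533301e-03 -2.39001751e-01  9.71018376e-01 -2.03246147e-01]
 [ 0.00000000e+00  0.00000000e+00  0.00000000e+00  1.00000000e+00]]
```

View pics/w1.png

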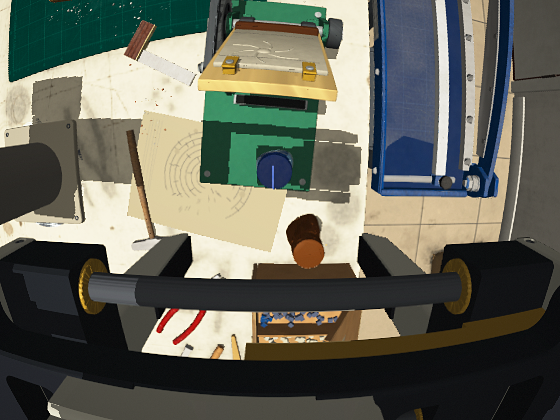

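The wrist view shows the blue cap at (273,168), with the board and slab above it and the brown bottle at (305,242). The fingers at (175,260) and (378,260) are clear of everything.

```bash
cat >>h.py <<'E'
def wcast(g,s,u,v,z):
    K=g["intrinsics"];d=np.array([u-K[0,2],v-K[1,2]])/K[0,0];th=np.hypot(*d);ray=np.r_[np.sin(th)*d/max(th,1e-9),np.cos(th)]
    M=g["tool_from_camera"];R=Ro.from_quat(s["ee_rot"]).as_matrix()
    c=R@M[:3,3]+s["tcp_pos"];d=R@M[:3,:3]@ray;return c+d*(z-c[2])/d[2]
E
python3 - <<'E'
from h import *
from station import r,get_image
s=r.read_state();g=get_image("wrist")
h=cv2.cvtColor(g["pixels"],cv2.COLOR_BGR2HSV)[140:195,245:305];m=cv2.inRange(h,(112,120,40),(128,255,255));v,u=np.nonzero(m)
print(len(u),u.min()+245,u.max()+245,v.min()+140,v.max()+140)
u0=(u.min()+u.max())/2+245;v0=(v.min()+v.max())/2+140
for z in(.154,.14,.125):print(wcast(g,s,u0,v0,z).round(4))
# board edge check: right/left end of upper-face edge ~ (230,70),(325,67); lower-plane edge
for p in[(203,91),(336,100),(275,140)]:print(p,w2e(wcast(g,s,*p,.30)).round(3))
E
```

```text
898 256 290 148 183
[0.5099 0.0164 0.154 ]
[0.5098 0.0147 0.14  ]
[0.5096 0.0128 0.125 ]
(203, 91) [-0.049 -0.038  0.3  ]
(336, 100) [ 0.066 -0.036  0.3  ]
(275, 140) [ 0.017 -0.077  0.3  ]
```

play_rows --increments '[0,0,0,0.03,-0.01,0.15,1,0,0,0,0,0,0.15,1,0,0,0,0,0,0.15,1,0,0,0,0,0,0.15,1,0,0,0,0,0,0.15,1]'

```text
time_s: 3.1
tcp_pos: [0.5088, 0.0164, 0.2285]
ee_rot: [0.706, 0.709, -0.0, -0.001]
ft_force: [-0.0, -0.3, -0.4]
opening: 0.0931
gripper_force: 0.0
```

play_rows --increments '[0,0,0,0,0,0.15,1,0,0,0,0,0,0.15,1,0,0,0,0,0,0.15,1,0,0,0,0,0,0.065,1,0,0,0,0,0,0,1]'

```text
time_s: 3.6
tcp_pos: [0.5074, 0.0162, 0.1251]
ee_rot: [0.706, 0.708, -0.002, -0.002]
ft_force: [0.0, -0.5, 0.8]
opening: 0.0929
gripper_force: 0.0
```

play_rows --increments '[0,0,0,0,0,0,-1,0,0,0,0,0,0,-1,0,0,0,0,0,0,-1,0,0,0,0,0,0,-1,0,0,0,0,0,0,-1]'

```text
time_s: 4.1
tcp_pos: [0.5101, 0.0156, 0.1286]
ee_rot: [0.707, 0.707, 0.0, 0.0]
ft_force: [0.5, -0.5, -0.8]
opening: 0.0579
gripper_force: 0.0
```

play_rows --increments '[0,0,0,0,0,0,-1,0,0,0,0,0,0,-1]'

```text
time_s: 4.3
tcp_pos: [0.5097, 0.0156, 0.128]
ee_rot: [0.707, 0.707, 0.0, 0.0]
ft_force: [-0.5, 0.5, 0.3]
opening: 0.0416
gripper_force: 0.0
```

play_rows --increments '[0,0,0,0,0,0,-1]'

```text
time_s: 4.4
tcp_pos: [0.5097, 0.0156, 0.1279]
ee_rot: [0.707, 0.707, -0.0, -0.0]
ft_force: [0.5, 0.2, 0.3]
opening: 0.0335
gripper_force: 0.0
```

```bash
python3 - <<'E'
from h import *
from station import r,get_image
a=get_image("side")["pixels"][150:270,250:400];b=get_image("wrist")["pixels"][120:330,100:440]
a=cv2.resize(a,(450,360));b=cv2.resize(b,(340,210));o=np.zeros((360,790,3),np.uint8);o[:,:450]=a;o[:210,450:]=b
cv2.imwrite("pics/g1.png",o);s=r.read_state();print(s["opening"],s["gripper_force"])
E
```

```text
0.02608181148907337 0.0
```

View pics/g1.png

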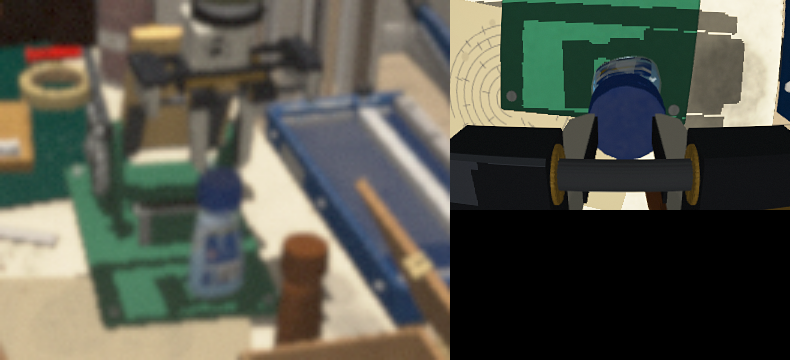

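The side half shows the cap at crop (218,190) with the fingers behind and above it, and the fingers are closing without gripping. I'll check this against the projection.

```bash
python3 - <<'E'
from h import *
from station import r,get_image
S=load("side0");T=load("top0")
p=proj(S,(.5097,.0156,.128));print("tcp in crop",(p-[250,150])*3, "img",p,"z.154",proj(S,(.5097,.0156,.154)))
print("top tcp",proj(T,(.5097,.0156,.128)))
# cap from side0 blue mask extents with column
for G,n in((S,"side"),(T,"top")):
    h=cv2.cvtColor(G["pixels"],cv2.COLOR_BGR2HSV)
    b=(slice(195,230),slice(308,340)) if n=="side" else (slice(140,180),slice(255,285))
    m=cv2.inRange(h[b],(105,110,50),(125,255,255))
    for row,i in zip(m,range(999)): print(b[0].start+i,np.nonzero(row)[0].min(initial=99)+b[1].start,np.count_nonzero(row),end=" | ")
    print()
s=r.read_state();g=get_image("wrist");h=cv2.cvtColor(g["pixels"],cv2.COLOR_BGR2HSV)
m=cv2.inRange(h,(112,120,40),(128,255,255));m[:, :200]=0;m[:,340:]=0
n,l,st,c=cv2.connectedComponentsWithStats(m);i=1+st[1:,4].argmax();print(st[i],c[i])
for z in(.154,.13):print(wcast(g,s,*c[i],z))
# camera ray center, tcp in wrist image
M=np.linalg.inv(g["tool_from_camera"]);
for q in[(0,0,0),(0,0,-.019)]:
    X=M[:3,:3]@q+M[:3,3];a=np.arctan2(np.hypot(*X[:2]),X[2]);print("tcp px",g["intrinsics"][:2,2]+325.2*a*X[:2]/np.hypot(*X[:2]))
E
```

```text
tcp in crop [217.46200812 195.4492812 ] img [322.48733604 215.1497604 ] z.154 [322.82491656 208.09701764]
top tcp [269.04699553 157.82676851]
195 407 0 | 196 407 0 | 197 407 0 | 198 407 0 | 199 407 0 | 200 407 0 | 201 407 0 | 202 407 0 | 203 407 0 | 204 407 0 | 205 407 0 | 206 324 2 | 207 321 5 | 208 317 11 | 209 317 12 | 210 316 13 | 211 316 14 | 212 316 14 | 213 316 14 | 214 316 14 | 215 316 13 | 216 316 13 | 217 316 13 | 218 318 11 | 219 321 5 | 220 407 0 | 221 407 0 | 222 407 0 | 223 407 0 | 224 407 0 | 225 407 0 | 226 407 0 | 227 407 0 | 228 407 0 | 229 326 1 | 
140 354 0 | 141 354 0 | 142 354 0 | 143 354 0 | 144 354 0 | 145 354 0 | 146 354 0 | 147 354 0 | 148 267 7 | 149 265 10 | 150 264 12 | 151 263 13 | 152 262 15 | 153 262 14 | 154 262 15 | 155 262 15 | 156 262 15 | 157 262 15 | 158 262 15 | 159 263 13 | 160 263 13 | 161 264 10 | 162 266 8 | 163 265 2 | 164 267 2 | 165 267 1 | 166 354 0 | 167 269 2 | 168 354 0 | 169 354 0 | 170 354 0 | 171 354 0 | 172 354 0 | 173 271 1 | 174 354 0 | 175 354 0 | 176 354 0 | 177 354 0 | 178 354 0 | 179 354 0 | 
[ 239  206   76   73 3505] [275.36547789 240.70898716]
[0.50954457 0.01602396 0.154     ]
[0.50960292 0.00724111 0.13      ]
tcp px [275.50193056 227.62460619]
tcp px [275.5595608  237.28691683]
```

play_rows --increments '[0,0,0,0,0,0,-1,0,0,0,0,0,0,-1]'

```text
time_s: 4.75
tcp_pos: [0.5097, 0.0156, 0.1279]
ee_rot: [0.707, 0.707, -0.0, -0.0]
ft_force: [0.4, -0.1, -0.9]
opening: 0.0055
gripper_force: 0.0
```

```bash
python3 - <<'E'
from h import *
from station import r,get_image
a=get_image("side")["pixels"][150:270,270:380];b=get_image("wrist")["pixels"][140:340,140:410]
a=cv2.resize(a,(440,480));b=cv2.resize(b,(360,267));o=np.zeros((480,800,3),np.uint8);o[:,:440]=a;o[:267,440:]=b
cv2.imwrite("pics/g2.png",o);s=r.read_state();print(s["opening"],s["gripper_force"],s["ft_force"])
E
```

```text
0.0011423814990437384 0.0 [0.29181986 0.99820327 0.06397726]
```

View pics/g2.png

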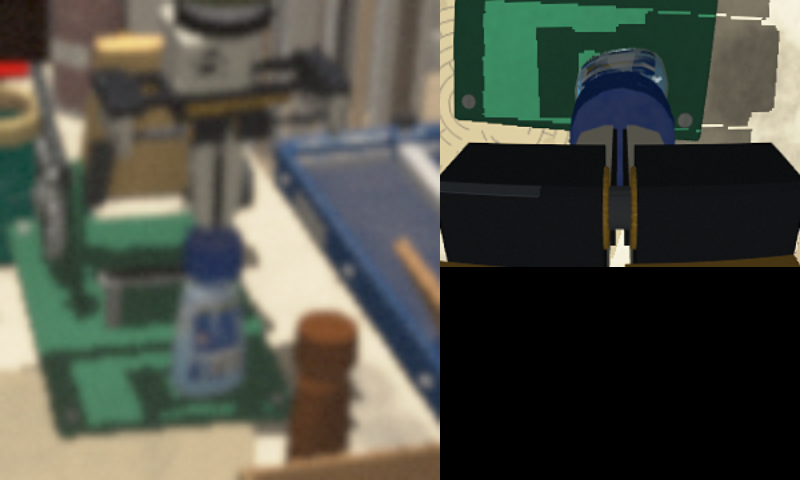

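The side half shows the closed fingers ending at the cap's top, around crop (212,225). The wrist half shows them in front of the cap, so there is no grasp. I'll raise the arm, reopen and check the TCP calibration in the side view.

play_rows --increments '[0,0,0,0,0,-0.2,-1,0,0,0,0,0,-0.2,-1,0,0,0,0,0,-0.1,-1,0,0,0,0,0,0,-1]'

```text
time_s: 5.25
tcp_pos: [0.512, 0.0155, 0.2322]
ee_rot: [0.707, 0.707, 0.002, 0.003]
ft_force: [0.2, 0.4, 0.8]
opening: 0.0004
gripper_force: 0.0
```

```bash
python3 - <<'E'
from h import *
from station import r,get_image
S=load("side0");T=load("top0");s=r.read_state();p=s["tcp_pos"];print(p)
for n,G,(x0,x1,y0,y1) in(("side",S,(295,350,150,235)),("top",T,(235,305,120,190))):
    g=get_image(n);np.savez(n+"1.npz",**g)
    d=np.abs(g["pixels"].astype(int)-G["pixels"]).max(2)>45
    print(n,proj(G,p).round(1),proj(G,p-[0,0,.05]).round(1), np.abs(g["t"]-G["t"]).max())
    sub=d[y0:y1,x0:x1]
    for i in range(0,sub.shape[0],2): print(y0+i,"".join(".#"[k] for k in sub[i]))
g=get_image("wrist");np.savez("wrist1.npz",**g)
h=cv2.cvtColor(g["pixels"],cv2.COLOR_BGR2HSV)
m=cv2.inRange(h,(112,120,40),(128,255,255));m[:, :200]=0;m[:,340:]=0
n,l,st,c=cv2.connectedComponentsWithStats(m);i=1+st[1:,4].argmax();print(st[i],c[i],wcast(g,s,*c[i],.154))
E
```

```text
[0.51196644 0.01545711 0.23217786]
side [324.6 186.1] [323.9 200.3] 0.0Traceback (most recent call last):
  File "<stdin>", line 9, in <module>
  File "<stdin>", line 9, in <genexpr>
TypeError: string indices must be integers, not 'numpy.bool'
```

```bash
python3 - <<'E'
from h import *
from station import r,get_image
S=load("side0");T=load("top0");s=r.read_state();p=s["tcp_pos"];print(p)
g=load("side1");x0,x1,y0,y1=295,350,150,235
d=np.abs(g["pixels"].astype(int)-S["pixels"]).max(2)>45
for i in range(y0,y1,2): print(i,"".join(".#"[int(k)] for k in d[i,x0:x1]))
g=get_image("wrist");np.savez("wrist1.npz",**g)
h=cv2.cvtColor(g["pixels"],cv2.COLOR_BGR2HSV)
m=cv2.inRange(h,(112,120,40),(128,255,255));m[:, :200]=0;m[:,340:]=0
n,l,st,c=cv2.connectedComponentsWithStats(m);i=1+st[1:,4].argmax();print(st[i],c[i],wcast(g,s,*c[i],.154))
E
```

```text
[0.51083671 0.01553531 0.22951363]
150 ############################################...........
152 ##########################################.............
154 ######.................................................
156 .................#.....#...............................
158 ......##..###############............##................
160 #########################.............#................
162 ##############.........................................
164 .......................................................
166 .......................................................
168 .......................................................
170 .......................................................
172 .......................................................
174 .......................................................
176 .......................................................
178 .......................................................
180 .........................#####.........................
182 ##.............................###.....................
184 ..............................###........
[... 904 characters left out ...]
..........
216 .......................................................
218 .......................................................
220 .......................................................
222 .....................................#.................
224 .....................................###...............
226 ...............###.....................###.............
228 ......###########...................###................
230 ........................................###............
232 ........................................####...........
234 .....................................####..............
[ 249  177   52   51 1986] [274.06394763 202.57401813] [0.50997134 0.01443673 0.154     ]
```

The fingers closed through the cap's position with no contact, although three views agree on where it is. I'll reopen, go lower and grip the bottle's body just under the cap.

play_rows --increments '[0,0,0,0,0,0,1,0,0,0,0,0,0,1,0,0,0,0,0,0,1,0,0,0,0,0,0,1,0,0,0,0,0,0,1]'

```text
time_s: 5.85
tcp_pos: [0.5096, 0.0156, 0.2276]
ee_rot: [0.707, 0.707, -0.0, -0.0]
ft_force: [-0.0, 0.0, 1.1]
opening: 0.0363
gripper_force: 0.0
```

play_rows --increments '[0,0,0,0,0,0,1,0,0,0,0,0,0,1,0,0,0,0,0,0,1,0,0,0,0,0,0,1,0,0,0,0,0,0,1]'

```text
time_s: 6.35
tcp_pos: [0.5097, 0.0156, 0.228]
ee_rot: [0.707, 0.707, 0.0, 0.0]
ft_force: [-0.5, -1.1, -0.4]
opening: 0.076
gripper_force: 0.0
```

play_rows --increments '[0,0,0,0,0,0,1,0,0,0,0,0,0.145,1,0,0,0,0,0,0.145,1,0,0,0,0,0,0.145,1,0,0,0,0,0,0,1]'

```text
time_s: 6.85
tcp_pos: [0.5064, 0.0158, 0.1364]
ee_rot: [0.707, 0.707, -0.003, -0.003]
ft_force: [-0.5, -0.2, -0.6]
opening: 0.0929
gripper_force: 0.0
```

play_rows --increments '[0,0,0,0,0,0.1,1,0,0,0,0,0,0.1,1,0,0,0,0,0,0.1,1,0,0,0,0,0,0,1]'

```text
time_s: 7.25
tcp_pos: [0.5083, 0.0157, 0.0797]
ee_rot: [0.707, 0.707, -0.001, -0.001]
ft_force: [-0.5, 0.0, -0.3]
opening: 0.0931
gripper_force: 0.0
```

play_rows --increments '[0,0,0,0,0,0,-1,0,0,0,0,0,0,-1,0,0,0,0,0,0,-1,0,0,0,0,0,0,-1,0,0,0,0,0,0,-1]'

```text
time_s: 7.75
tcp_pos: [0.5101, 0.0156, 0.0815]
ee_rot: [0.707, 0.707, 0.0, 0.0]
ft_force: [0.9, -0.7, -0.4]
opening: 0.0578
gripper_force: 0.0
```

play_rows --increments '[0,0,0,0,0,0,-1,0,0,0,0,0,0,-1]'

```text
time_s: 7.95
tcp_pos: [0.5098, 0.0156, 0.0811]
ee_rot: [0.707, 0.707, 0.0, 0.0]
ft_force: [-0.7, -0.1, 1.5]
opening: 0.0482
gripper_force: 30.0
```

Gripped: 48 mm opening, 30 N. I'll lift it and check.

play_rows --increments '[0,0,0,0,0,-0.1,-1,0,0,0,0,0,-0.1,-1,0,0,0,0,0,-0.1,-1,0,0,0,0,0,-0.1,-1,0,0,0,0,0,0,-1]'

```text
time_s: 8.45
tcp_pos: [0.5116, 0.0155, 0.1639]
ee_rot: [0.707, 0.707, 0.002, 0.002]
ft_force: [1.0, -0.2, -1.5]
opening: 0.0483
gripper_force: 30.0
```

```bash
python3 - <<'E'
from h import *
from station import r,get_image
s=r.read_state();print(s["tcp_pos"],s["opening"],s["ft_force"])
a=get_image("side")["pixels"][120:260,250:390];b=get_image("top")["pixels"][100:260,200:360];
a=cv2.resize(a,(400,400));b=cv2.resize(b,(400,400))
cv2.imwrite("pics/g3.png",np.hstack([a,b]))
E
```

```text
[0.51159218 0.01551608 0.16390348] 0.048345971112940506 [ 0.97315106 -0.20724222 -1.46959637]
```

View pics/g3.png

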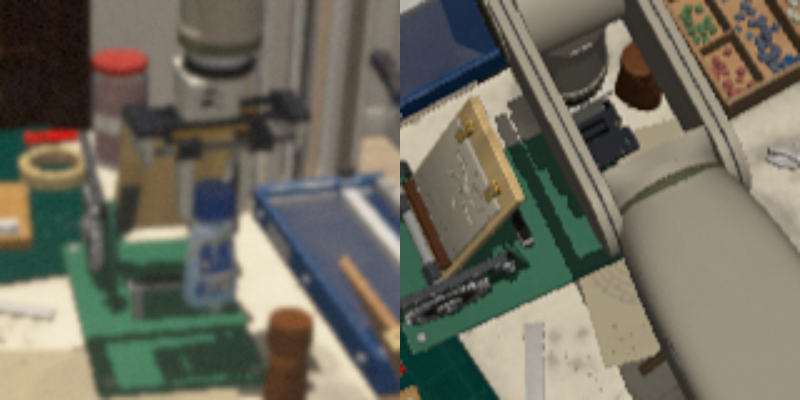

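The side half shows the bottle hanging upright in the gripper, clear of the plate. Next is the carry to the free bench spot.

play_rows --increments '[0,0,0,-0.175,-0.11,0,-1,0,0,0,-0.175,-0.11,0,-1,0,0,0,-0.175,-0.11,0,-1,0,0,0,-0.175,-0.11,0,-1,0,0,0,-0.175,-0.11,0,-1]'

```text
time_s: 9.05
tcp_pos: [0.3979, -0.1601, 0.159]
ee_rot: [0.707, 0.708, -0.0, -0.001]
ft_force: [-0.1, 0.0, -0.9]
opening: 0.0485
gripper_force: 30.0
```

play_rows --increments '[0,0,0,0,0,0,-1,0,0,0,0,0,0.15,-1,0,0,0,0,0,0.15,-1,0,0,0,0,0,0.125,-1,0,0,0,0,0,0,-1]'

```text
time_s: 9.55
tcp_pos: [0.3963, -0.157, 0.0707]
ee_rot: [0.707, 0.707, -0.001, -0.004]
ft_force: [-0.3, 0.2, -0.9]
opening: 0.0483
gripper_force: 30.0
```

Now small steps down until contact.

play_rows --increments '[0,0,0,0,0,0,-1,0,0,0,0,0,0,-1]'

```text
time_s: 9.75
tcp_pos: [0.4008, -0.1596, 0.0772]
ee_rot: [0.707, 0.708, 0.0, 0.001]
ft_force: [0.6, -0.1, -0.4]
opening: 0.048
gripper_force: 30.0
```

play_rows --increments '[0,0,0,0,0,0.01,-1,0,0,0,0,0,0,-1]'

```text
time_s: 9.95
tcp_pos: [0.4006, -0.1598, 0.0748]
ee_rot: [0.707, 0.707, 0.0, 0.001]
ft_force: [0.5, 0.5, -1.5]
opening: 0.0482
gripper_force: 30.0
```

play_rows --increments '[0,0,0,0,0,0.01,-1,0,0,0,0,0,0,-1]'

```text
time_s: 10.15
tcp_pos: [0.3999, -0.1595, 0.0719]
ee_rot: [0.707, 0.707, 0.0, 0.0]
ft_force: [0.1, -0.3, -0.7]
opening: 0.0485
gripper_force: 30.0
```

play_rows --increments '[0,0,0,0,0,0.01,-1,0,0,0,0,0,0,-1]'

```text
time_s: 10.35
tcp_pos: [0.3997, -0.1594, 0.0696]
ee_rot: [0.707, 0.707, -0.0, -0.0]
ft_force: [-0.2, -0.3, -0.5]
opening: 0.0485
gripper_force: 30.0
```

play_rows --increments '[0,0,0,0,0,0.01,-1,0,0,0,0,0,0,-1]'

```text
time_s: 10.55
tcp_pos: [0.3996, -0.1594, 0.0676]
ee_rot: [0.707, 0.707, -0.0, -0.0]
ft_force: [-0.4, -0.4, -2.1]
opening: 0.0484
gripper_force: 30.0
```

play_rows --increments '[0,0,0,0,0,0.005,-1,0,0,0,0,0,0,-1]'

```text
time_s: 10.75
tcp_pos: [0.4, -0.1596, 0.0671]
ee_rot: [0.707, 0.707, -0.0, 0.0]
ft_force: [-0.0, 0.1, 0.6]
opening: 0.0481
gripper_force: 30.0
```

play_rows --increments '[0,0,0,0,0,0.005,-1,0,0,0,0,0,0,-1]'

```text
time_s: 10.95
tcp_pos: [0.4002, -0.1598, 0.067]
ee_rot: [0.707, 0.707, -0.0, 0.0]
ft_force: [-2.2, 2.1, 8.8]
opening: 0.0481
gripper_force: 30.0
```

play_rows --increments '[0,0,0,0,0,-0.008,0,0,0,0,0,0,0,1,0,0,0,0,0,0,1,0,0,0,0,0,0,1,0,0,0,0,0,0,1]'

```text
time_s: 11.45
tcp_pos: [0.3998, -0.1594, 0.0674]
ee_rot: [0.707, 0.707, -0.0, -0.0]
ft_force: [0.6, -0.4, 0.5]
opening: 0.0755
gripper_force: 0.0
```

play_rows --increments '[0,0,0,0,0,0,1,0,0,0,0,0,-0.15,1,0,0,0,0,0,-0.15,1,0,0,0,0,0,-0.15,1,0,0,0,0,0,-0.15,1]'

```text
time_s: 11.95
tcp_pos: [0.3997, -0.1594, 0.1887]
ee_rot: [0.707, 0.707, -0.0, -0.0]
ft_force: [0.5, 0.3, -1.2]
opening: 0.0928
gripper_force: 0.0
```

play_rows --increments '[0,0,0,0,0,-0.15,1,0,0,-0.043,0,0,-0.15,1,0,0,-0.043,0,0,-0.15,1,0,0,-0.043,0,0,-0.15,1,0,0,-0.043,0,0,-0.15,1]'

```text
time_s: 12.45
tcp_pos: [0.3998, -0.1594, 0.3388]
ee_rot: [0.49, 0.872, 0.0, 0.0]
ft_force: [0.6, 0.6, -0.4]
opening: 0.0933
gripper_force: 0.0
```

play_rows --increments '[0,0,-0.043,0,0,-0.15,1,0,0,-0.043,0,0,0,1,0,0,-0.043,0,0,0,1,0,0,-0.043,0,0,0,1,0,0,-0.043,0,0,0,1]'

```text
time_s: 12.95
tcp_pos: [0.3999, -0.1595, 0.3676]
ee_rot: [0.173, 0.985, -0.0, 0.0]
ft_force: [0.6, 0.2, -1.0]
opening: 0.0931
gripper_force: 0.0
```

play_rows --increments '[0,0,-0.043,0,0,0,0.2,0,0,-0.043,0,0,0,0.2,0,0,0,0,0,0,0.2]'

```text
time_s: 13.25
tcp_pos: [0.3999, -0.1595, 0.3675]
ee_rot: [0.041, 0.999, -0.0, -0.0]
ft_force: [0.2, 0.2, 0.2]
opening: 0.0735
gripper_force: 0.0
```

```bash
python3 - <<'E'
from h import *
from station import r,get_image
s=r.read_state();R=Ro.from_quat(s["ee_rot"]).as_matrix();print(s["tcp_pos"],R.round(3).tolist(),s["joint_pos"])
g=e2w((-.124,.18,.166));print("delta tool to grip xy",R.T@(np.r_[g[:2],s["tcp_pos"][2]]-s["tcp_pos"]))
S=get_image("side");T=get_image("top")
for n,G in(("side",S),("top",T)):
    h=cv2.cvtColor(G["pixels"],cv2.COLOR_BGR2HSV);m=cv2.inRange(h,(112,130,40),(125,255,255))
    b=(slice(220,300),slice(270,340)) if n=="side" else (slice(140,200),slice(300,360))
    v,u=np.nonzero(m[b]);print(n,len(u),u.mean()+b[1].start if len(u) else 0,v.mean()+b[0].start if len(u) else 0,proj(G,(.40,-.16,.125)),proj(G,(.4,-.16,.14)))
E
```

```text
[ 0.39987848 -0.15949508  0.36750165] [[-0.997, 0.082, -0.0], [0.082, 0.997, -0.0], [0.0, -0.0, -1.0]] [-4.98714123e-01 -3.23786065e-01  1.57636342e+00 -1.96717634e-05
  1.88901159e+00 -1.98784035e+00]
delta tool to grip xy [ 4.47360585e-02  4.81686919e-01 -8.76475216e-06]
side 3 304.0 255.66666666666666 [303.62637869 251.2030676 ] [303.74018153 246.86039824]
top 21 333.1904761904762 158.9047619047619 [336.96217353 160.26944851] [337.4745827  158.80141468]
```

play_rows --increments '[0,0,0,0.017,0.185,0,0.2,0,0,0,0.017,0.185,0,0.2,0,0,0,0.017,0.185,0,0.2,0,0,0,0.017,0.185,0,0.2,0,0,0,0.017,0.185,0,0.2]'

```text
time_s: 13.85
tcp_pos: [0.3982, 0.0276, 0.3676]
ee_rot: [0.044, 0.999, -0.0, 0.0]
ft_force: [1.3, -0.9, -0.5]
opening: 0.0556
gripper_force: 0.0
```

play_rows --increments '[0,0,0,0.017,0.185,0,0.2,0,0,0,0.017,0.185,0,0.2,0,0,0,0.017,0.185,0,0.2,0,0,0,0.017,0.185,0,0.2,0,0,0,0.017,0.185,0,0.2]'

```text
time_s: 14.35
tcp_pos: [0.3967, 0.2137, 0.3676]
ee_rot: [0.044, 0.999, 0.0, 0.0]
ft_force: [0.6, 0.2, 0.3]
opening: 0.0558
gripper_force: 0.0
```

play_rows --increments '[0,0,0,0.017,0.185,0,0.2,0,0,0,0.017,0.185,0,0.2,0,0,0,0.017,0.185,0,0.2,0,0,0,0,0,0,0.2,0,0,0,0,0,0,0.2]'

```text
time_s: 14.85
tcp_pos: [0.3958, 0.324, 0.367]
ee_rot: [0.042, 0.999, -0.0, -0.0]
ft_force: [0.5, 0.7, -0.1]
opening: 0.0558
gripper_force: 0.0
```

```bash
python3 - <<'E'
from h import *
from station import r,get_image
s=r.read_state();g=get_image("wrist");cv2.imwrite("pics/w2.png",g["pixels"]);np.savez("w2.npz",**g)
R=Ro.from_quat(s["ee_rot"]).as_matrix();print(s["tcp_pos"],s["opening"])
h=cv2.cvtColor(g["pixels"],cv2.COLOR_BGR2HSV)
m=cv2.inRange(h,(0,170,80),(8,255,255))|cv2.inRange(h,(172,170,80),(180,255,255))
n,l,st,c=cv2.connectedComponentsWithStats(m)
for i in range(1,n):
    if st[i,4]>60:
        w=wcast(g,s,*c[i],.166);print(st[i],c[i].round(0),w.round(4),w2e(w).round(4),"tool",(R.T@(w-s["tcp_pos"])).round(4))
p=e2w((-.124,.18,.166));print("exp tool",R.T@(p-s["tcp_pos"]))
S=get_image("side");T=get_image("top");np.savez("side2.npz",**S);np.savez("top2.npz",**T)
for n,G in(("side",S),("top",T)):
    hh=cv2.cvtColor(G["pixels"],cv2.COLOR_BGR2HSV);mm=cv2.inRange(hh,(105,110,50),(125,255,255))
    b=(slice(235,300),slice(280,330)) if n=="side" else (slice(140,200),slice(310,360))
    v,u=np.nonzero(mm[b]);print(n,len(u),(u.mean()+b[1].start,v.mean()+b[0].start,np.ptp(u),np.ptp(v)) if len(u) else 0)
E
```

```text
[0.39583316 0.32397288 0.36700581] 0.05584918467067536
[  0 152  13  25  97] [  6. 164.] [ 0.3227 -0.1105  0.166 ] [-0.1582 -0.2593  0.166 ] tool [ 0.036  -0.4389  0.2015]
[268 152  16  53 638] [275. 177.] [0.3923 0.3248 0.166 ] [-0.1264  0.1804  0.166 ] tool [0.0034 0.0008 0.201 ]
[430 238  29   7 123] [444. 241.] [0.5032 0.563  0.166 ] [-0.0364  0.4273  0.166 ] tool [-0.0869  0.2475  0.2007]
exp tool [0.00109473 0.00036161 0.20100652]
side 200 (np.float64(303.94), np.float64(251.98), np.int64(15), np.int64(28))
top 195 (np.float64(337.07179487179485), np.float64(159.6871794871795), np.int64(14), np.int64(19))
```

Grip located within 2 mm, and the bottle's cap is where it should be for standing upright at (0.40, -0.16). Descending onto the grip.

play_rows --increments '[0,0,0,0.01,0.003,0.15,0.2,0,0,0,0,0,0.15,0.2,0,0,0,0,0,0.15,0.2,0,0,0,0,0,0.15,0.2,0,0,0,0,0,0.15,0.2]'

```text
time_s: 15.5
tcp_pos: [0.3947, 0.3232, 0.2169]
ee_rot: [0.043, 0.999, 0.0, 0.001]
ft_force: [0.5, 0.5, 0.9]
opening: 0.0557
gripper_force: 0.0
```

play_rows --increments '[0,0,0,0,0,0.15,0.2,0,0,0,0,0,0.15,0.2,0,0,0,0,0,0.05,0.2,0,0,0,0,0,0,0.2,0,0,0,0,0,0,0.2]'

```text
time_s: 16.0
tcp_pos: [0.3951, 0.3244, 0.1493]
ee_rot: [0.042, 0.999, 0.001, 0.001]
ft_force: [-0.0, -0.1, 1.1]
opening: 0.0555
gripper_force: 0.0
```

play_rows --increments '[0,0,0,0,0,0,-1,0,0,0,0,0,0,-1,0,0,0,0,0,0,-1,0,0,0,0,0,0,-1,0,0,0,0,0,0,-1]'

```text
time_s: 16.5
tcp_pos: [0.3942, 0.3244, 0.1477]
ee_rot: [0.042, 0.999, 0.0, 0.0]
ft_force: [-0.5, 0.4, 0.1]
opening: 0.0204
gripper_force: 0.0
```

play_rows --increments '[0,0,0,0,0,0,-1,0,0,0,0,0,0,-1]'

```text
time_s: 16.7
tcp_pos: [0.3942, 0.3243, 0.1475]
ee_rot: [0.042, 0.999, -0.0, -0.0]
ft_force: [0.0, 0.8, 0.6]
opening: 0.0044
gripper_force: 0.0
```

Same behaviour as at the cap: the real fingertips evidently sit about 30 mm above the reported TCP, so the earlier hold was on the cap after all. I'll open, go 32 mm lower and close.

play_rows --increments '[0,0,0,0,0,0,0.2,0,0,0,0,0,0,0.2,0,0,0,0,0,0,0.2,0,0,0,0,0,0,0.2,0,0,0,0,0,0,0.2]'

```text
time_s: 17.2
tcp_pos: [0.3942, 0.3243, 0.1475]
ee_rot: [0.042, 0.999, -0.0, -0.0]
ft_force: [0.1, -0.2, 0.1]
opening: 0.0398
gripper_force: 0.0
```

play_rows --increments '[0,0,0,0,0,0,0.2,0,0,0,0,0,0,0.2,0,0,0,0,0,0.08,0.2,0,0,0,0,0,0.08,0.2,0,0,0,0,0,0,0.2]'

```text
time_s: 17.7
tcp_pos: [0.3927, 0.3233, 0.1131]
ee_rot: [0.042, 0.999, -0.001, -0.002]
ft_force: [-0.8, 0.6, -0.2]
opening: 0.0556
gripper_force: 0.0
```

play_rows --increments '[0,0,0,0,0,0,-1,0,0,0,0,0,0,-1,0,0,0,0,0,0,-1,0,0,0,0,0,0,-1,0,0,0,0,0,0,-1]'

```text
time_s: 18.2
tcp_pos: [0.3944, 0.3245, 0.116]
ee_rot: [0.042, 0.999, 0.0, 0.0]
ft_force: [-0.6, 0.3, 1.0]
opening: 0.0203
gripper_force: 0.0
```

play_rows --increments '[0,0,0,0,0,0,-1,0,0,0,0,0,0,-1]'

```text
time_s: 18.4
tcp_pos: [0.3944, 0.3251, 0.1159]
ee_rot: [0.042, 0.999, 0.001, 0.0]
ft_force: [0.8, 5.0, -0.3]
opening: 0.0144
gripper_force: 30.0
```

Gripped: 14.4 mm opening, 30 N. Before lifting I'll set up and test a board-angle readout from the side camera.

```bash
cat >>h.py <<'E'
from scipy.interpolate import interp1d
def board(G,verbose=False):
    "free-edge rows of the plywood in the side view -> polar angle, deg"
    h=cv2.cvtColor(G["pixels"],cv2.COLOR_BGR2HSV)
    m=cv2.inRange(h,(10,60,120),(28,255,255))[125:245,300:328]>0
    cnt=m.sum(1)
    if verbose: print([(125+i,int(c)) for i,c in enumerate(cnt) if c>5])
    rows=np.nonzero(cnt>18)[0]+125
    if not len(rows): return None
    # end-face outer (upper-face) edge = first row
    A=np.arange(5,85.);R=[np.mean([proj(G,e2w((x,.1-.24*np.cos(np.radians(a)),.078+.24*np.sin(np.radians(a)))))[1] for x in(-.03,.03)]) for a in A]
    return int(rows[0]),float(interp1d(R,A,fill_value="extrapolate")(rows[0]-.5))
E
python3 - <<'E'
from h import *
from station import get_image
print(board(load("side2"),True)); g=get_image("side");np.savez("side3.npz",**g);print(board(g,True))
t=cv2.imread("pics/w2.png");cv2.imwrite("pics/v9.png",np.hstack([cv2.resize(g["pixels"][130:250,240:360],(480,480)),cv2.resize(t[20:260,200:360],(320,480))]))
E
```

```text
[(157, 16), (158, 28), (159, 28), (160, 28), (161, 28), (162, 28), (163, 20), (164, 14), (165, 16), (166, 14), (167, 14), (168, 13), (169, 15), (170, 15), (171, 13), (172, 11), (173, 13), (174, 14), (175, 12), (176, 10), (177, 7), (178, 10), (179, 10), (180, 7), (181, 7), (183, 6), (185, 6), (198, 13)]
(158, 60.128419811939594)
[(157, 16), (158, 28), (159, 28), (160, 28), (161, 28), (162, 28), (163, 19), (164, 16), (165, 14), (166, 12), (167, 14), (168, 12), (169, 13), (170, 12), (171, 12), (172, 11), (173, 9), (174, 12), (175, 10), (176, 12), (177, 9), (178, 10), (179, 9), (180, 6), (181, 6), (183, 6), (198, 13)]
(158, 60.128419811939594)
```

View pics/v9.png

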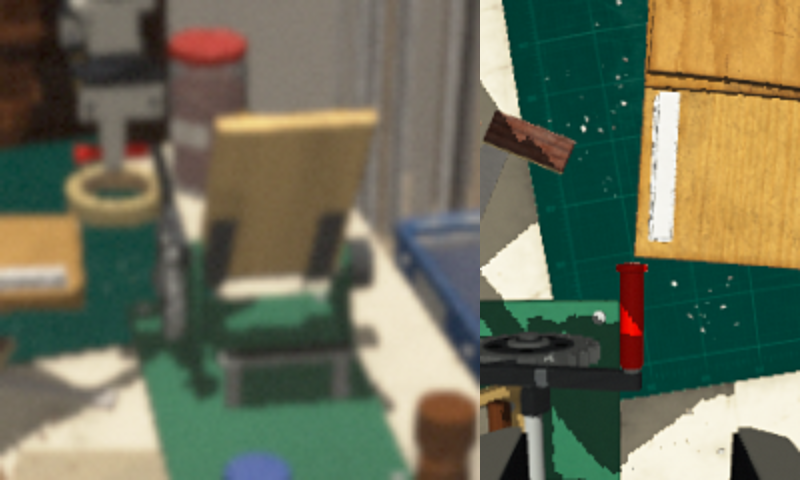

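The side crop shows the board edge at about (295,118), and the readout gives 60.1°, so it is seated in the 60° notch. The gripper is on the red grip at (100,153). Lifting the pawl along its arc.

play_rows --increments '[0,0,0,0,-0.005,-0.034,-1,0,0,0,0,-0.006,-0.034,-1,0,0,0,0,-0.008,-0.034,-1,0,0,0,0,-0.01,-0.033,-1,0,0,0,0,-0.012,-0.033,-1]'

```text
time_s: 18.95
tcp_pos: [0.3937, 0.3175, 0.1498]
ee_rot: [0.042, 0.999, 0.001, 0.0]
ft_force: [0.3, 8.5, -0.8]
opening: 0.0142
gripper_force: 30.0
```

play_rows --increments '[0,0,0,0,-0.013,-0.032,-1,0,0,0,0,0,0,-1]'

```text
time_s: 19.15
tcp_pos: [0.3936, 0.3151, 0.1571]
ee_rot: [0.042, 0.999, 0.002, 0.001]
ft_force: [0.4, 8.4, 0.0]
opening: 0.0139
gripper_force: 30.0
```

```bash
cat >m.py <<'E'
from h import *
from station import get_image,r
g=get_image("side");s=r.read_state();print(s["time_s"],board(g),s["opening"],s["tcp_pos"],s["ft_force"])
E
python3 m.py
```

```text
19.2 (159, 59.19342285089573) 0.013955304611447329 [0.39359599 0.31518598 0.15672758] [0.68723687 8.31998057 1.00484657]
```

Sinking has started (59.2°). Holding the pawl up.

play_rows --increments '[0,0,0,0,0,0,-1,0,0,0,0,0,0,-1,0,0,0,0,0,0,-1,0,0,0,0,0,0,-1,0,0,0,0,0,0,-1]'

```text
time_s: 19.7
tcp_pos: [0.3936, 0.3153, 0.1564]
ee_rot: [0.042, 0.999, 0.002, 0.001]
ft_force: [-0.1, 8.9, 1.1]
opening: 0.014
gripper_force: 30.0
```

play_rows --increments '[0,0,0,0,0,0,-1,0,0,0,0,0,0,-1,0,0,0,0,0,0,-1,0,0,0,0,0,0,-1,0,0,0,0,0,0,-1]'

```text
time_s: 20.2
tcp_pos: [0.3936, 0.3153, 0.1564]
ee_rot: [0.042, 0.999, 0.002, 0.001]
ft_force: [0.8, 8.8, 1.5]
opening: 0.0142
gripper_force: 30.0
```

```bash
python3 m.py
```

```text
20.25 (167, 52.112211673136265) 0.014051674267382267 [0.3935701  0.31531633 0.15638258] [-0.11221302  8.82833775  0.49234203]
```

play_rows --increments '[0,0,0,0,0,0,-1,0,0,0,0,0,0,-1,0,0,0,0,0,0,-1,0,0,0,0,0,0,-1,0,0,0,0,0,0,-1]'

```text
time_s: 20.75
tcp_pos: [0.3936, 0.3153, 0.1564]
ee_rot: [0.042, 0.999, 0.002, 0.001]
ft_force: [0.8, 8.2, 1.2]
opening: 0.0142
gripper_force: 30.0
```

play_rows --increments '[0,0,0,0,0,0,-1,0,0,0,0,0,0,-1,0,0,0,0,0,0,-1,0,0,0,0,0,0,-1,0,0,0,0,0,0,-1]'

```text
time_s: 21.25
tcp_pos: [0.3936, 0.3153, 0.1564]
ee_rot: [0.042, 0.999, 0.002, 0.001]
ft_force: [0.1, 8.3, 0.5]
opening: 0.0144
gripper_force: 30.0
```

```bash
python3 m.py
```

```text
21.3 (175, 45.54504188049631) 0.01405868696423003 [0.39359697 0.31531401 0.15641469] [-0.0187413   9.31482601  1.43569036]
```

play_rows --increments '[0,0,0,0,0,0,-1,0,0,0,0,0,0,-1,0,0,0,0,0,0,-1,0,0,0,0,0,0,-1,0,0,0,0,0,0,-1]'

```text
time_s: 21.8
tcp_pos: [0.3936, 0.3153, 0.1564]
ee_rot: [0.042, 0.999, 0.002, 0.001]
ft_force: [-0.1, 9.1, 0.9]
opening: 0.0141
gripper_force: 30.0
```

play_rows --increments '[0,0,0,0,0,0,-1,0,0,0,0,0,0,-1,0,0,0,0,0,0,-1,0,0,0,0,0,0,-1,0,0,0,0,0,0,-1]'

```text
time_s: 22.3
tcp_pos: [0.3936, 0.3153, 0.1564]
ee_rot: [0.042, 0.999, 0.002, 0.001]
ft_force: [-0.1, 8.7, 0.7]
opening: 0.0141
gripper_force: 30.0
```

```bash
python3 m.py
```

```text
22.35 (186, 37.00025118874801) 0.014366801270018183 [0.39358045 0.31532726 0.15640676] [-0.47061606  8.86702171  0.91774488]
```

play_rows --increments '[0,0,0,0,0,0,-1,0,0,0,0,0,0,-1,0,0,0,0,0,0,-1,0,0,0,0,0,0,-1,0,0,0,0,0,0,-1]'

```text
time_s: 22.85
tcp_pos: [0.3936, 0.3153, 0.1564]
ee_rot: [0.042, 0.999, 0.002, 0.001]
ft_force: [0.9, 8.4, 0.5]
opening: 0.0138
gripper_force: 30.0
```

play_rows --increments '[0,0,0,0,0,0,-1,0,0,0,0,0,0,-1,0,0,0,0,0,0,-1]'

```text
time_s: 23.15
tcp_pos: [0.3936, 0.3153, 0.1564]
ee_rot: [0.042, 0.999, 0.002, 0.001]
ft_force: [0.5, 8.7, 1.6]
opening: 0.014
gripper_force: 30.0
```

```bash
python3 m.py
```

```text
23.2 (192, 32.467674199492706) 0.014318014502616565 [0.39358803 0.31533872 0.15642229] [0.02444016 9.2983796  1.08684413]
```

```bash
python3 - <<'E'
from h import *
from station import get_image,r
g=get_image("side");np.savez("side4.npz",**g);print(board(g,True))
print([(v,g["pixels"][v,306:322].mean(0).round().astype(int).tolist()) for v in range(182,208)])
E
```

```text
[(192, 18), (193, 24), (194, 27), (195, 28), (196, 28), (197, 28), (198, 28), (199, 28), (200, 23)]
(193, 31.71641853583073)
[(182, [185, 208, 218]), (183, [186, 209, 219]), (184, [184, 208, 218]), (185, [181, 203, 214]), (186, [175, 197, 207]), (187, [168, 189, 199]), (188, [159, 178, 189]), (189, [150, 169, 180]), (190, [145, 166, 178]), (191, [141, 164, 178]), (192, [124, 148, 168]), (193, [110, 135, 157]), (194, [119, 147, 167]), (195, [126, 160, 182]), (196, [123, 170, 198]), (197, [120, 178, 213]), (198, [119, 179, 215]), (199, [124, 176, 206]), (200, [144, 182, 202]), (201, [164, 195, 206]), (202, [163, 192, 195]), (203, [139, 167, 156]), (204, [113, 139, 109]), (205, [99, 127, 83]), (206, [95, 125, 75]), (207, [93, 123, 73])]
```

```bash
python3 - <<'E'
from h import *
S=load("side0")
for a in range(14,36,2):
    c,s=np.cos(np.radians(a)),np.sin(np.radians(a))
    f=lambda d,n:proj(S,e2w((0,.1-d*c+n*s,.078+d*s+n*c)))[1]
    print(a,"upper edge",f(.24,0).round(1),"under edge",f(.24,-.012).round(1),"slab end?",f(.225,.0).round(1))
E
```

```text
14 upper edge 215.8 under edge 219.4 slab end? 214.5
16 upper edge 213.3 under edge 216.9 slab end? 212.1
18 upper edge 210.7 under edge 214.4 slab end? 209.7
20 upper edge 208.1 under edge 211.8 slab end? 207.3
22 upper edge 205.4 under edge 209.2 slab end? 204.8
24 upper edge 202.8 under edge 206.6 slab end? 202.4
26 upper edge 200.1 under edge 203.9 slab end? 199.9
28 upper edge 197.5 under edge 201.3 slab end? 197.4
30 upper edge 194.8 under edge 198.6 slab end? 194.9
32 upper edge 192.1 under edge 195.9 slab end? 192.5
34 upper edge 189.5 under edge 193.3 slab end? 190.0
```

The board is now near 28°. I'll wait 0.2 s and open.

play_rows --increments '[0,0,0,0,0,0,-1,0,0,0,0,0,0,-1,0,0,0,0,0,0,0.3,0,0,0,0,0,0,0.3,0,0,0,0,0,0,0.3]'

```text
time_s: 23.75
tcp_pos: [0.3931, 0.313, 0.1552]
ee_rot: [0.042, 0.999, -0.001, -0.0]
ft_force: [0.8, 0.1, 0.1]
opening: 0.0336
gripper_force: 0.0
```

play_rows --increments '[0,0,0,0,0,0,0.3,0,0,0,0,0,0,0.3,0,0,0,0,0,0,0.3,0,0,0,0,0,0,0.3,0,0,0,0,0,0,0.3]'

```text
time_s: 24.25
tcp_pos: [0.3933, 0.3135, 0.1556]
ee_rot: [0.042, 0.999, -0.0, 0.0]
ft_force: [-0.0, 0.2, -0.2]
opening: 0.0605
gripper_force: 0.0
```

play_rows --increments '[0,0,0,0,0,0,0.3,0,0,0,0,0,0,0.3,0,0,0,0,0,0,0.3,0,0,0,0,0,0,0.3,0,0,0,0,0,0,0.3]'

```text
time_s: 24.75
tcp_pos: [0.3933, 0.3135, 0.1555]
ee_rot: [0.042, 0.999, 0.0, 0.0]
ft_force: [0.7, -0.5, -0.0]
opening: 0.0602
gripper_force: 0.0
```

```bash
cat >m2.py <<'E'
from h import *
from station import get_image,r
g=get_image("side");np.savez("side5.npz",**g);print(r.read_state()["time_s"],board(g,True))
print([(v,g["pixels"][v,306:322].mean(0).round().astype(int).tolist()) for v in range(204,224)])
E
python3 m2.py
```

```text
[(198, 11), (199, 17), (200, 10), (208, 6), (209, 8), (210, 12), (211, 25), (212, 28), (213, 28), (214, 28), (215, 28), (216, 28), (217, 28), (218, 28), (219, 16)]
24.8 (211, 18.130827749054127)
[(204, [163, 190, 206]), (205, [165, 194, 209]), (206, [167, 196, 211]), (207, [168, 196, 213]), (208, [166, 196, 212]), (209, [161, 192, 209]), (210, [150, 182, 200]), (211, [133, 170, 192]), (212, [119, 170, 202]), (213, [120, 183, 216]), (214, [125, 194, 226]), (215, [124, 190, 224]), (216, [113, 173, 208]), (217, [103, 155, 187]), (218, [95, 136, 162]), (219, [87, 112, 127]), (220, [74, 88, 90]), (221, [60, 72, 63]), (222, [53, 67, 52]), (223, [50, 64, 48])]
```

play_rows --increments '[0,0,0,0,0.04,-0.02,0.6,0,0,0,0,0,-0.1,0.6,0,0,0,0,0,-0.15,0.6,0,0,0,0,0,-0.15,0.6,0,0,0,0,0,-0.15,0.6]'

```text
time_s: 25.3
tcp_pos: [0.3939, 0.322, 0.271]
ee_rot: [0.042, 0.999, 0.0, 0.0]
ft_force: [0.6, 0.8, -0.4]
opening: 0.0744
gripper_force: 0.0
```

play_rows --increments '[0,0,0,0,0,-0.15,0.6,0,0,0,0,0,-0.15,0.6,0,0,0,0,0,-0.1,0.6,0,0,0,0,0,0,0.6,0,0,0,0,0,0,0.6]'

```text
time_s: 25.8
tcp_pos: [0.3941, 0.3219, 0.3492]
ee_rot: [0.042, 0.999, 0.0, 0.0]
ft_force: [-0.2, 0.4, -0.2]
opening: 0.0742
gripper_force: 0.0
```

```bash
python3 m2.py; python3 - <<'E'
from h import *
from station import get_image,r
S=load("side5");s=r.read_state();g=get_image("wrist")
h=cv2.cvtColor(g["pixels"],cv2.COLOR_BGR2HSV)
m=cv2.inRange(h,(0,170,80),(8,255,255))|cv2.inRange(h,(172,170,80),(180,255,255))
n,l,st,c=cv2.connectedComponentsWithStats(m)
for i in range(1,n):
    if st[i,4]>200: print(st[i],w2e(wcast(g,s,*c[i],.166)).round(4))
cv2.imwrite("pics/f.png",np.hstack([cv2.resize(S["pixels"][140:300,240:400],(480,480)),cv2.resize(g["pixels"][20:260,200:360],(320,480))]))
E
```

```text
[(198, 11), (199, 21), (200, 12), (208, 6), (209, 9), (210, 10), (211, 23), (212, 28), (213, 28), (214, 28), (215, 28), (216, 28), (217, 28), (218, 28), (219, 20), (220, 7)]
25.85 (199, 27.217356423322883)
[(204, [164, 191, 206]), (205, [165, 194, 209]), (206, [168, 196, 211]), (207, [167, 197, 212]), (208, [168, 198, 214]), (209, [164, 195, 212]), (210, [156, 187, 204]), (211, [138, 172, 192]), (212, [120, 165, 193]), (213, [116, 177, 210]), (214, [123, 191, 223]), (215, [126, 194, 227]), (216, [117, 180, 215]), (217, [106, 161, 194]), (218, [98, 144, 171]), (219, [88, 120, 138]), (220, [73, 92, 96]), (221, [60, 72, 65]), (222, [51, 65, 50]), (223, [51, 66, 49])]
[270 154  16  56 674] [-0.1266  0.1802  0.166 ]
```

View pics/f.png

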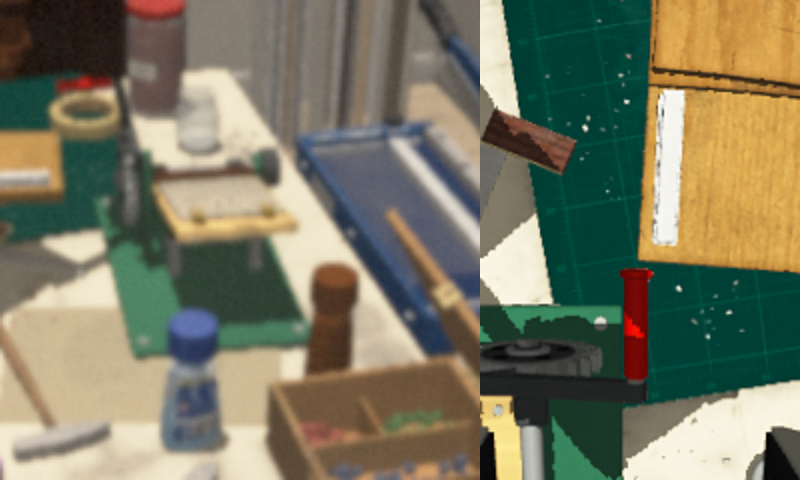

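The board holds steady near 15° above the rest bar. The grip is back at its seated place, and the bottle stands upright on the bench at (190,380) in the crop. Handing in.

play_rows --increments '[0,0,0,0,0,0,0.6,0,0,0,0,0,0,0.6,0,0,0,0,0,0,0.6,0,0,0,0,0,0,0.6,0,0,0,0,0,0,0.6]'

```text
time_s: 26.4
tcp_pos: [0.394, 0.3215, 0.3495]
ee_rot: [0.042, 0.999, -0.0, -0.0]
ft_force: [0.1, 0.1, 0.7]
opening: 0.0743
gripper_force: 0.0
```

```bash
python3 -c "
from station import order
print(order.finish_job())"
```

```text
the job is handed in; nothing more can be done
None
```

The job is handed in at 26 s, with no verdict returned: the glue bottle stands upright on the bench at about (0.40, -0.16) m, the pawl is back in its seated position, and the board reads about 15 degrees in the side camera.

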